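# Stow the rolling-pin rings and hold the cutter drawer's lid open

## Task

Put the rolling pin's two wooden thickness rings away on the post of the ring stand, the wide one first and fully down, then the small one fully down on top of it, and let go of them. Then lift the hinged dust lid of the cutter drawer and hold it open with the gripper at 50 degrees from shut, so that the baker can reach the cutters in the clips; finish while still holding it there, as it falls shut if let go. Leave the ramekin, the picture mould and the loose bell cutter on the table where they are.

Things in the scene. Friction and masses are not known exactly. Their poses are not given: they have to be found in the camera images.
- wide_ring_centre (a point): Centre of the wide wooden ring: flat ring, outer diameter 62 mm, bore 25 mm, 20 mm thick, about 50 g. Starts lying flat on the table; its z axis is the ring's axis.
- small_ring_centre (a point): Centre of the small wooden ring: outer diameter 46 mm, bore 25 mm, 16 mm thick, about 30 g. Starts lying flat on the table; its z axis is the ring's axis.
- ring_stand: Ring stand, fixed to the table: round maple foot of diameter 90 mm, 14 mm high, with an upright steel post of diameter 20 mm in its middle. The post rises 55 mm above the foot (top 69 mm above the table), its last 10 mm tapering to 9 mm across. Origin at the middle of the underside, z up.
- post_foot (a point): Point on the post's axis at the height of the foot's upper face (14 mm above the table), where the lower ring comes to rest.
- case: Maple cutter drawer, fixed, pulled out of a low bench cabinet that stands on its far side (cabinet 100 mm deep, 260 mm wide, 90 mm high). The drawer is 200 mm (x) by 240 mm (y), 60 mm high; origin at the middle of its underside, its x axis points from the handle side to the hinge side. A clear plastic lid in a metal frame covers it; steel clips with a moon, a fish and a bell cutter show inside.
- lid_hinge (a point): Middle of the lid's hinge axis, fixed on the drawer's far rim, 60 mm above the table; the hinge axis runs along the drawer's y axis.
- lid_handle (a point): Middle of the lid's handle: a dark wooden barrel of diameter 20 mm and length 32 mm lying parallel to the hinge, on a thin stem (diameter 8 mm) that holds it 40 mm out in front of the lid's front edge. 250 mm from the hinge axis and 4 mm above the hinge when shut, 64 mm above the table. It turns with the lid; pinched by its two flat ends it can pivot between the fingers. The lid weighs about 0.35 kg.
- lid (a joint): Opening angle of the lid in rad: 0 shut (lid level), growing as the handle side rises, 50 degrees = 0.873, stop at 1.75. No spring or catch; below about 1.5 it falls shut when let go.
- ramekin: Bystander: red clay ramekin, 76 mm across the rim, 42 mm high; origin at the middle of its underside.
- mould: Bystander: maple picture mould, a block 55 by 100 mm, 18 mm high; origin at the middle of its underside.
- bell_cutter: Bystander: tin bell-shaped cutter, an outline about 53 by 48 mm, 24 mm high; origin at the middle of its underside.
Things that resemble listed ones, but are neither listed nor needed, are in the scene too. Leave any purple or red look-alike of the part that bears wide_ring_centre alone. Of the things that look like the ring_stand, the smaller one is meant.

How it is judged:
By the outcome, as a careful person would: the job done as asked, in the order asked, and still so for the second after the job is handed in, while the arm keeps its last pose, push and grip.
It also fails if it takes over 72 s, if anything falls off the work surface, if the arm or the gripper's body presses on something with over 40 N, if the wrist force passes 120 N, or if a joint passes its speed limit or range.

## Robot

A 6-joint arm with a two-finger parallel gripper is mounted at the origin on the work surface. World frame = base frame: x ahead of the robot, y to its left, z up, the work surface at z = 0. Lengths are in m, angles in rad, forces in N, time in s.
With the tool pointing down it reaches from about 0.375 to 0.9 m from the base axis. Payload 3.1 kg.
Tool frame: the origin (TCP) lies at the very end of the fingers, on their centre line; the grasp point (between the pads) lies 19 mm behind it; z points along the fingers, y is the direction in which the jaws open and shut (so a half turn about z gives the same grasp; the last joint's range is limited). The gripper opens to 87 mm and grips with 3 to 60 N. Pads are 19 mm wide; open, the fingers measure 117 mm over their backs; the gripper's body (75 mm by 190 mm) begins 51 mm behind the grasp point.
Start: joints at [1.038, 0.527, 1.433, -0, 1.181, -0.178], TCP at [0.216, 0.586, 0.223] pointing down, gripper open.
Joint ranges: [-3.08, 3.08], [-0.75, 2.2], [0.22, 2.44], [-1.43, 4.57], [0, 2.65], [-2.85, 2.85]. Speed limits (rad/s): [2.79, 2.79, 3.14, 3.14, 3.14, 3.14].

## Interface

Orientations are given as a unit quaternion [x, y, z, w].
In Python, from rig import robot gives the robot as it stands.
- The arm moves only by the tool arm_command, never from a script. Its argument "targets" is a list of rows, each a list of 5 numbers: the shift along the tool's x, y, z in cm, then the turn about the tool's z in rad, then the finger opening in cm, from 0 to 8.7. In form: [[dx, dy, dz, spin, hand], ...]. A call has 1 to 5 rows; each row is the pose to reach, as a shift and turn from the pose commanded when the call began, along the tool's axes at that moment; what a row does not reach only later rows make up. A row lasts 1/8 s, in which the tool goes at most 62.5 mm and 10.7 degrees, less where a joint would pass 70% of its speed; a pose out of reach is approached as far as the arm can. A call with a gripper value outside its range is refused whole. The fingers move at their own pace and stop on an object; "newtons" is the grip in N (left out, the last holds). Time passes only in rows, so rows that repeat a pose let the fingers close. It gives the time, the measured TCP pose, the force and the opening at its end, in the units of the state.
- robot.get_obs(): the state, without advancing time (a new reading comes with each control period).
- robot.camera(name): name is "side" or "top" or "wrist"; returns (picture, depth): 420x560x3 uint8, red, green, blue; 420x560 float32, m along the optical axis (not along the pixel's ray), 0 where there is no reading.
- robot.camera_model(name): a dict with "mtx" (3x3 intrinsics, pixels), "extrinsics" (4x4, takes a point from world to camera coordinates). Camera axes: x right, y up, looking along -z (the intrinsics and any distortion apply to the point x, -y, -z); pixel columns grow to the right and rows downward; lengths in m; the calibration is good to about 2 mm. A picture is of the moment at which its call begins: read the wrist's pose just before it. camera_model takes no time and is no camera call; for the wrist camera it gives the pose at the moment of the call.
- robot.hand_in(): hands the job in, once; it reports no verdict.
The state is a dict: "time": time; "q": joint angles; "joint_velocities": joint speeds; "joint_torque": joint torques, N m; "position": TCP position; "tool_rot": TCP orientation; "ft_force": force on the tool from outside, world axes, zero at the start; "moment": the same for the moment, N m; "grip_width": finger opening in m.
Only numpy, scipy, OpenCV 4.12 (cv2) and the standard library are available. Lean on these libraries where they do the work, as an engineer would, in place of code of your own. Each camera call takes 0.05 s, during which the arm holds its last target.

## Working session

There is one attempt and no reset: what is moved stays moved. The work goes in short steps, Python scripts to look and compute and a tool call to move; the robot and the scene stay as the last step left them, time stands still between calls to the robot, and variables do not carry over. Pictures are saved under pics/ and viewed, and the job is handed in when it is done.

Besides the shell and the picture viewer there is one more tool, called after "Emit:" by a JSON object that holds its "op" and its "data", one argument or row to a line. arm_command: Moves the arm, as the interface text tells. Its arguments: {"type":"object","properties":{"targets":{"type":"array","items":{"type":"array","items":{"type":"number"}}},"newtons":{"type":"number"}},"required":["targets"]}

```bash
mkdir -p pics; ls
python3 - <<'E'
from rig import robot
import cv2,numpy as np
o=robot.get_obs()
print({k:np.round(v,3).tolist() for k,v in o.items()})
for n in("top","side","wrist"):
    m=robot.camera_model(n); im,d=robot.camera(n)
    cv2.imwrite(f"pics/{n}0.png",im[:,:,::-1]); np.savez(f"{n}0.npz",im=im,d=d,K=m["mtx"],E=m["extrinsics"])
    print(n,m.keys(),np.round(m["mtx"],1).tolist(),np.round(m["extrinsics"],3).tolist())
E
```

```text
pics
{'time': 0.0, 'q': [1.039, 0.528, 1.434, -0.0, 1.181, -0.178], 'joint_velocities': [-0.0, -0.0, -0.001, 0.001, 0.001, -0.001], 'joint_torque': [-0.0, -44.004, -17.659, 0.063, 0.058, -0.0], 'position': [0.216, 0.586, 0.222], 'tool_rot': [0.176, 0.984, -0.001, -0.0], 'ft_force': [-0.624, 0.258, 0.445], 'moment': [-0.005, -0.007, -0.02], 'grip_width': 0.087}
top dict_keys(['mtx', 'extrinsics']) [[379.3, 0.0, 276.7], [0.0, 379.3, 215.1], [0.0, 0.0, 1.0]] [[0.028, -0.999, 0.015, 0.026], [0.991, 0.03, 0.131, -0.584], [-0.131, 0.011, 0.991, -1.1], [0.0, 0.0, 0.0, 1.0]]
side dict_keys(['mtx', 'extrinsics']) [[450.9, 0.0, 283.9], [0.0, 450.9, 207.0], [0.0, 0.0, 1.0]] [[0.868, -0.496, -0.025, -0.483], [0.273, 0.435, 0.858, -0.26], [-0.415, -0.751, 0.513, -0.881], [0.0, 0.0, 0.0, 1.0]]
wrist dict_keys(['mtx', 'extrinsics']) [[323.8, 0.0, 282.4], [0.0, 323.8, 208.1], [0.0, 0.0, 1.0]] [[0.347, 0.938, -0.002, -0.623], [-0.908, 0.336, -0.25, 0.028], [-0.234, 0.088, 0.968, -0.39], [0.0, 0.0, 0.0, 1.0]]
```

View pics/top0.png

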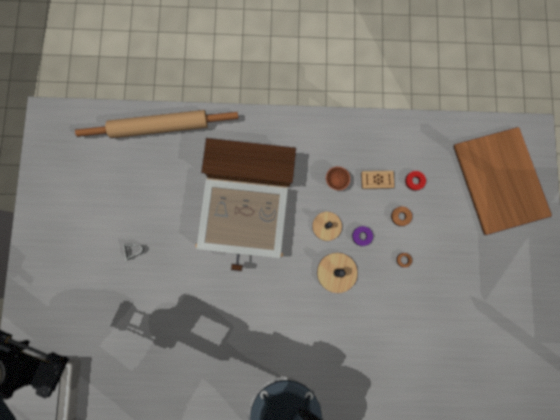

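View pics/side0.png

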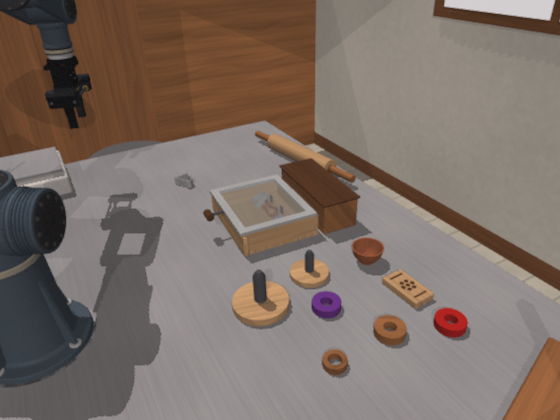

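View pics/wrist0.png

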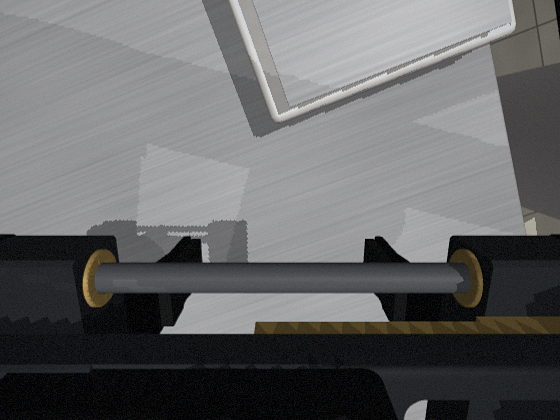

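Candidates in the top view:
- **Wide ring:** brown at (402,216). The red one at (416,180) and the purple one at (363,236) are look-alikes to leave alone.
- **Small ring:** brown at (404,260), the only one.
- **Stand:** the smaller at (327,225) is meant; the larger at (338,272) is not.
- **Lid handle:** dark barrel at (237,266).

Next I'll measure these and check them in a close crop.

```bash
cat > h.py <<'E'
import numpy as np,cv2
def load(n): 
    z=np.load(n); return z['im'],z['d'],z['K'],z['E']
def ray(K,E,uv):
    uv=np.atleast_2d(uv).astype(float)
    c=np.c_[(uv[:,0]-K[0,2])/K[0,0],-(uv[:,1]-K[1,2])/K[1,1],-np.ones(len(uv))]
    R=E[:3,:3];return -R.T@E[:3,3],c@R
def onplane(K,E,uv,z):
    o,r=ray(K,E,uv); s=(z-o[2])/r[:,2]; return o+r*s[:,None]
def cloud(d,K,E):
    v,u=np.mgrid[:d.shape[0],:d.shape[1]]
    o,r=ray(K,E,np.c_[u.ravel(),v.ravel()])
    return (o+r*d.ravel()[:,None]).reshape(*d.shape,3)
def proj(K,E,P):
    c=np.atleast_2d(P)@E[:3,:3].T+E[:3,3]
    return np.c_[K[0,0]*c[:,0]/-c[:,2]+K[0,2],K[1,1]*-c[:,1]/-c[:,2]+K[1,2]]
E
python3 - <<'E'
from h import *
im,d,K,E=load('top0.npz'); P=cloud(d,K,E)
hsv=cv2.cvtColor(im,cv2.COLOR_RGB2HSV)
for nm,(u,v),r in (('wide',(402,216),14),('small',(404,260),11),('stand',(327,225),18),('bigstand',(338,272),24),('handle',(237,266),9),('ram',(338,178),14),('mould',(378,180),18),('purple',(363,236),14),('red',(416,180),14)):
    m=np.zeros(d.shape,np.uint8);cv2.circle(m,(u,v),r,255,-1)
    m=((m>0)&(hsv[...,1]>80)).astype(np.uint8)
    cs,_=cv2.findContours(m,cv2.RETR_EXTERNAL,cv2.CHAIN_APPROX_NONE)
    c=max(cs,key=cv2.contourArea);(x,y),rr=cv2.minEnclosingCircle(c)
    zs=P[...,2][m>0]
    e=cv2.fitEllipse(c)
    print(nm,np.round([x,y,rr],1),np.round(e[0],1),np.round(e[1],1),'z pct',np.round(np.percentile(zs,[5,50,95]),3),[np.round(onplane(K,E,e[0],z)[0,:2],4).tolist() for z in(.014,.016,.02,.064)])
big=im[130:300,190:440]
cv2.imwrite('pics/crop.png',cv2.resize(big,(750,510),interpolation=cv2.INTER_CUBIC)[:,:,::-1])
E
```

```text
wide [401.5 216.   10. ] [401.5 215.9] [18.4 19.5] z pct [0.016 0.02  0.024] [[0.5957, -0.3419], [0.5954, -0.3412], [0.5948, -0.3398], [0.5887, -0.3246]]
small [404.  259.5   7.5] [404.  259.6] [13.3 14.3] z pct [0.012 0.016 0.02 ] [[0.4622, -0.3475], [0.4621, -0.3468], [0.462, -0.3454], [0.461, -0.33]]
stand [326.8 225.6  14.3] [326.8 225.7] [26.9 27.8] z pct [0.011 0.015 0.02 ] [[0.5585, -0.1117], [0.5583, -0.1114], [0.5578, -0.1108], [0.5531, -0.1045]]
bigstand [336.7 272.4  19.9] [337.  272.3] [37.8 38.7] z pct [0.016 0.02  0.024] [[0.4184, -0.1442], [0.4184, -0.1438], [0.4184, -0.1431], [0.419, -0.1355]]
handle [236.5 267.    4.6] [236.3 267. ] [4.3 9.7] z pct [0.07  0.074 0.078] [[0.4256, 0.1592], [0.4256, 0.159], [0.4256, 0.1587], [0.4259, 0.1547]]
ram [337.7 178.   12. ] [337.7 177.9] [22.2 23.6] z pct [0.005 0.021 0.044] [[0.7091, -0.1442], [0.7086, -0.1439], [0.7077, -0.1432], [0.6972, -0.1356]]
mould [377.5 179.   17. ] [377.6 179.2] [17.7 37.3] z pct [0.015 0.019 0.023] [[0.7088, -0.2687], [0.7083, -0.2681], [0.7074, -0.267], [0.6969, -0.2546]]
purple [362.3 235.6  10. ] [362.3 235.7] [18.6 19.5] z pct [0.017 0.021 0.024] [[0.5311, -0.2209], [0.531, -0.2204], [0.5306, -0.2194], [0.5269, -0.2089]]
red [415.5 180.3  10.6] [415.4 180.2] [18.9 20.4] z pct [0.004 0.02  0.024] [[0.7094, -0.3873], [0.7089, -0.3865], [0.7079, -0.385], [0.6974, -0.3681]]
```

View pics/crop.png

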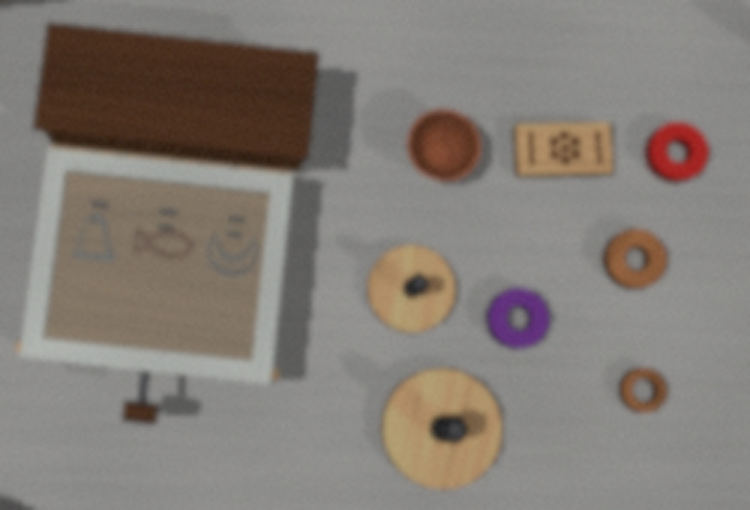

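Run:
```python
from h import *
im,d,K,E=load('side0.npz'); P=cloud(d,K,E)
T=load('top0.npz'); PT=cloud(T[1],T[2],T[3])
hsv=cv2.cvtColor(im,cv2.COLOR_RGB2HSV)
# top faces from depth in both views -> world centroid of band
for nm,(x,y),r,z in(('wide',(.595,-.340),.045,.02),('small',(.462,-.347),.035,.016),('stand',(.5585,-.112),.055,.014),('bigstand',(.4184,-.143),.075,.02)):
  for cam,PP in(('side',P),('top',PT)):
    near=np.hypot(PP[...,0]-x,PP[...,1]-y)<r
    m=near&(np.abs(PP[...,2]-z)<.005)
    pts=PP[m][:,:2].astype(np.float32)
    (c,rr)=cv2.minEnclosingCircle(cv2.convexHull(pts)); 
    mx=PP[near]; pk=mx[mx[:,2]>z+.025]
    print(nm,cam,m.sum(),np.round(c,4),np.round(rr,4),'max z',np.round(mx[:,2].max(),3),'post pts',len(pk),np.round(pk.mean(0),4) if len(pk) else '')
# lid/case
hs=cv2.cvtColor(T[0],cv2.COLOR_RGB2HSV)
w=((hs[...,1]<40)&(hs[...,2]>190)).astype(np.uint8); w[:170]=0;w[260:]=0;w[:,:190]=0;w[:,295:]=0
c=max(cv2.findContours(w,cv2.RETR_EXTERNAL,cv2.CHAIN_APPROX_NONE)[0],key=cv2.contourArea)
rc=cv2.minAreaRect(c); bx=cv2.boxPoints(rc); print('lidbox',np.round(bx,1).tolist())
q=onplane(T[2],T[3],bx,.066);print(np.round(q,4).tolist()); print('z lid frame',np.round(np.percentile(PT[...,2][w>0],[5,50,95]),3))
for i in range(4):
  e=q[(i+1)%4]-q[i];print(np.round(np.linalg.norm(e),4),np.round(np.degrees(np.arctan2(e[1],e[0])),2))
for s in(im[170:400,190:480],): cv2.imwrite('pics/scrop.png',cv2.resize(s,(750,595),interpolation=cv2.INTER_CUBIC)[:,:,::-1])
```

```text
wide side 594 [ 0.5959 -0.3412] 0.0324 max z 0.024 post pts 0 
wide top 268 [ 0.5941 -0.34  ] 0.0309 max z 0.027 post pts 0 
small side 359 [ 0.4602 -0.3463] 0.0241 max z 0.02 post pts 0 
small top 129 [ 0.4601 -0.3471] 0.0232 max z 0.022 post pts 0 
stand side 741 [ 0.5562 -0.1112] 0.0458 max z 0.072 post pts 117 [ 0.5555 -0.1148  0.056 ]
stand top 600 [ 0.5569 -0.1111] 0.0453 max z 0.073 post pts 44 [ 0.5561 -0.1098  0.0625]
bigstand side 1612 [ 0.4163 -0.1415] 0.0622 max z 0.095 post pts 281 [ 0.4145 -0.1487  0.072 ]
bigstand top 1135 [ 0.4169 -0.1424] 0.0605 max z 0.097 post pts 83 [ 0.4174 -0.14    0.083 ]Traceback (most recent call last):
  File "<stdin>", line 17, in <module>
ValueError: max() iterable argument is empty
```

Run:
```python
from h import *
for n in('top','side'):
    im,d,K,E=load(n+'0.npz'); P=cloud(d,K,E)
    reg=(P[...,0]>.4)&(P[...,0]<.72)&(P[...,1]>-.05)&(P[...,1]<.28)
    m=(reg&(P[...,2]>.055)&(P[...,2]<.082)).astype(np.uint8)
    m2=cv2.morphologyEx(m,cv2.MORPH_OPEN,np.ones((7,7)))
    pts=P[m2>0][:,:2].astype(np.float32)
    r=cv2.minAreaRect(pts);bx=cv2.boxPoints(r);print(n,'rect',np.round(r[0],4),np.round(r[1],4),round(r[2],2),np.round(bx,3).tolist())
    hv=cv2.cvtColor(im,cv2.COLOR_RGB2HSV)
    hm=reg&(P[...,2]>.055)&(P[...,2]<.085)&(P[...,0]<.455)&(hv[...,2]<110)
    hp=P[hm];print('handle',len(hp),np.round(hp.mean(0),4),np.round(hp.min(0),4),np.round(hp.max(0),4), np.round(np.median(P[...,2][m2>0]),4))
    # dark brown barrel only
    bm=hm&(hv[...,1]>90); bp=P[bm]; print('barrel',len(bp),np.round(bp.mean(0),4),cv2.minAreaRect(bp[:,:2].astype(np.float32)))
im=load('side0.npz')[0]
s=im[170:400,190:480]; cv2.imwrite('pics/scrop.png',cv2.resize(s,(750,595),interpolation=cv2.INTER_CUBIC)[:,:,::-1])
```

```text
top rect [0.5455 0.1455] [0.2428 0.2595] 85.76 [[0.40700000524520874, 0.03400000184774399], [0.6660000085830688, 0.014999999664723873], [0.6840000152587891, 0.25699999928474426], [0.42500001192092896, 0.2759999930858612]]
handle 96 [0.4298 0.1539 0.072 ] [0.4149 0.1384 0.0575] [0.4547 0.1694 0.0801] 0.068
barrel 40 [0.4261 0.154  0.074 ] ((0.42604881525039673, 0.15370884537696838), (0.01132841408252716, 0.025935523211956024), 1.624229907989502)
side rect [0.5764 0.1447] [0.2556 0.3189] 83.01 [[0.40299999713897705, 0.03700000047683716], [0.718999981880188, -0.0020000000949949026], [0.75, 0.25200000405311584], [0.4339999854564667, 0.29100000858306885]]
handle 105 [0.4281 0.1491 0.069 ] [0.4148 0.1374 0.0582] [0.4545 0.1692 0.0772] 0.0679
barrel 70 [0.424  0.1472 0.07  ] ((0.42476195096969604, 0.1510416567325592), (0.017364980652928352, 0.02731676958501339), 0.6798838376998901)
```

View pics/scrop.png

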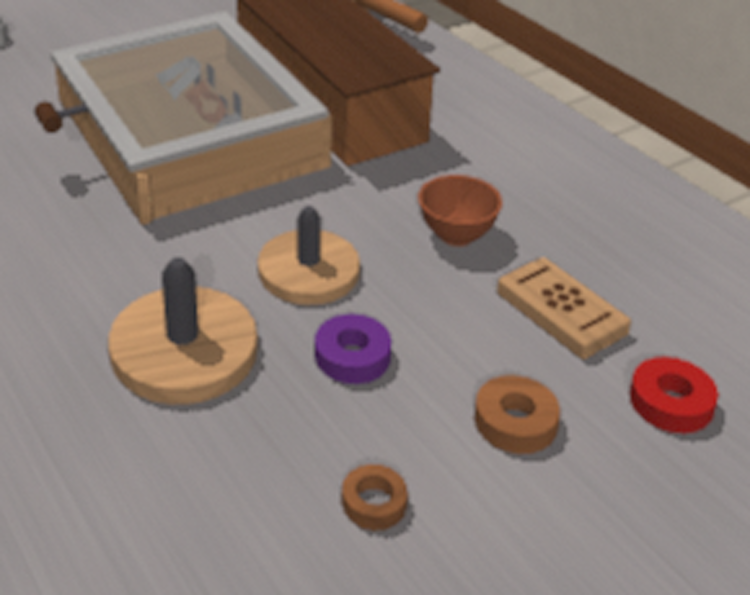

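```bash
cat >> h.py <<'E'
from scipy.spatial.transform import Rotation as Rt
def go(x,y,z,yaw=1.497,o=None):
    if o is None:
        from rig import robot; o=robot.get_obs()
    R=Rt.from_quat(o['tool_rot']).as_matrix()
    d=R.T@(np.array([x,y,z])-o['position'])*100
    cy=np.arctan2(R[1,1],R[0,1]); s=(cy-yaw+np.pi/2)%np.pi-np.pi/2
    print('t',round(float(o['time']),2),'pos',np.round(o['position'],4),'yaw',round(cy,3),'w',round(float(o['grip_width']),4),'F',np.round(o['ft_force'],1),'tilt',np.round(R[:,2],3),'-> dx,dy,dz cm',np.round(d,2),'spin',round(s,3))
E
python3 -c "
from h import *
go(.595,-.3405,.222)"
```

```text
t 0.15 pos [0.2162 0.5858 0.2218] yaw 1.217 w 0.0871 F [-0.2 -0.1 -0.4] tilt [-0.001 -0.001 -1.   ] -> dx,dy,dz cm [-67.62 -73.77   0.08] spin -0.28
```

Emit:
{"op": "arm_command", "data": {
  "targets": [
    [-67.6,-73.8,0,-0.28,8.7],
    [-67.6,-73.8,0,-0.28,8.7],
    [-67.6,-73.8,0,-0.28,8.7],
    [-67.6,-73.8,0,-0.28,8.7],
    [-67.6,-73.8,0,-0.28,8.7]
  ],
  "newtons": 20
}}

```text
time: 0.78
position: [0.3352, 0.2953, 0.2226]
tool_rot: [0.037, 0.999, 0.0, 0.0]
ft_force: [0.8, -0.4, 0.4]
grip_width: 0.0867
```

```bash
python3 -c "
from h import *
go(.595,-.3405,.15)"
```

```text
t 0.78 pos [0.3352 0.2953 0.2226] yaw 1.498 w 0.0867 F [ 0.8 -0.4  0.4] tilt [ 0.001  0.    -1.   ] -> dx,dy,dz cm [-30.55 -61.51   7.27] spin 0.001
```

Emit:
{"op": "arm_command", "data": {
  "targets": [
    [-30.5,-61.5,0,0,8.7],
    [-30.5,-61.5,0,0,8.7],
    [-30.5,-61.5,2,0,8.7],
    [-30.5,-61.5,2,0,8.7],
    [-30.5,-61.5,4,0,8.7]
  ]
}}

```text
time: 1.4
position: [0.4531, 0.0057, 0.2132]
tool_rot: [0.037, 0.999, 0.0, 0.001]
ft_force: [0.1, 1.2, -0.1]
grip_width: 0.0867
```

Emit:
{"op": "arm_command", "data": {
  "targets": [
    [-15,-30.3,3,0,8.7],
    [-15,-30.3,3,0,8.7],
    [-15,-30.3,3,0,8.7],
    [-15,-30.3,3,0,8.7],
    [-15,-30.3,3,0,8.7]
  ]
}}

```text
time: 2.02
position: [0.5699, -0.2825, 0.1849]
tool_rot: [0.037, 0.999, 0.0, -0.0]
ft_force: [0.2, 0.4, 0.1]
grip_width: 0.0871
```

```bash
python3 -c "
from h import *
go(.595,-.3405,.12)"
```

```text
t 2.02 pos [ 0.5699 -0.2825  0.1849] yaw 1.497 w 0.0871 F [0.2 0.4 0.1] tilt [-0.     0.001 -1.   ] -> dx,dy,dz cm [-2.94 -5.6   6.48] spin -0.0
```

Emit:
{"op": "arm_command", "data": {
  "targets": [
    [-2.9,-5.6,0,0,8.7],
    [-2.9,-5.6,0,0,8.7],
    [-2.9,-5.6,0,0,8.7]
  ]
}}

```text
time: 2.4
position: [0.5935, -0.3379, 0.1844]
tool_rot: [0.037, 0.999, 0.001, -0.001]
ft_force: [0.2, 0.7, -0.2]
grip_width: 0.087
```

```bash
cat > look.py <<'E'
import sys
from rig import robot
from h import *
def look(n,tag):
    m=robot.camera_model(n); im,d=robot.camera(n)
    cv2.imwrite(f"pics/{n}{tag}.png",im[:,:,::-1]); np.savez(f"{n}{tag}.npz",im=im,d=d,K=m["mtx"],E=m["extrinsics"])
    return im,d,m["mtx"],m["extrinsics"]
if __name__=='__main__':
    for n in sys.argv[2:]: look(n,sys.argv[1])
E
python3 look.py 1 wrist; python3 -c "
from h import *
go(.595,-.3405,.12)"
```

```text
t 2.45 pos [ 0.5935 -0.3371  0.1847] yaw 1.497 w 0.0872 F [ 0.2  1.2 -0.1] tilt [-0.002  0.002 -1.   ] -> dx,dy,dz cm [-0.19 -0.34  6.47] spin 0.0
```

View pics/wrist1.png

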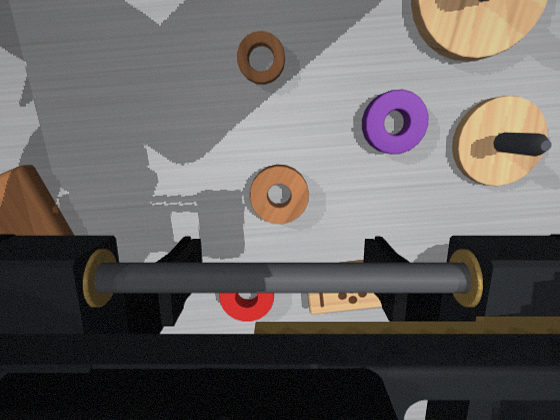

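Wrist view: the wide ring is at (279,195), the small ring at (261,57) and the small stand at (500,140); the red ring is behind the jaws. I'll measure from this closer view.

```bash
cat > meas.py <<'E'
from h import *
def circ(f,guess,r,z,tol=.004,zt=True):
    im,d,K,E=f; P=cloud(d,K,E); hv=cv2.cvtColor(im,cv2.COLOR_RGB2HSV)
    m=(np.hypot(P[...,0]-guess[0],P[...,1]-guess[1])<r+.012)&(np.abs(P[...,2]-z)<tol)&(hv[...,1]>80)
    m=cv2.morphologyEx(m.astype(np.uint8),cv2.MORPH_OPEN,np.ones((3,3)))
    cs,_=cv2.findContours(m,cv2.RETR_EXTERNAL,cv2.CHAIN_APPROX_NONE)
    c=max(cs,key=cv2.contourArea).reshape(-1,2)
    w=onplane(K,E,c,z)[:,:2].astype(np.float32)
    ce,rr=cv2.minEnclosingCircle(w)
    A=np.c_[2*w,np.ones(len(w))]; s=np.linalg.lstsq(A,(w**2).sum(1),rcond=None)[0]
    print('enc',np.round(ce,4),round(rr,4),'lsq',np.round(s[:2],4),round(float(np.sqrt(s[2]+s[0]**2+s[1]**2)),4),len(w))
E
python3 - <<'E'
from meas import *
f=load('wrist1.npz')
circ(f,(.595,-.3405),.031,.02); circ(f,(.461,-.347),.023,.016); circ(f,(.557,-.111),.045,.014)
E
python3 -c "
from h import *
go(.595,-.3405,.003)"
```

```text
enc [ 0.5932 -0.3413] 0.0305 lsq [ 0.5936 -0.3415] 0.0297 170
enc [ 0.461  -0.3483] 0.0227 lsq [ 0.4611 -0.3481] 0.022 144
enc [ 0.5567 -0.114 ] 0.0453 lsq [ 0.5574 -0.1169] 0.0379 447
t 2.45 pos [ 0.5935 -0.3371  0.1847] yaw 1.497 w 0.0872 F [ 0.2  1.2 -0.1] tilt [-0.002  0.002 -1.   ] -> dx,dy,dz cm [-0.22 -0.37 18.17] spin 0.0
```

Emit:
{"op": "arm_command", "data": {
  "targets": [
    [-0.1,-0.4,6,0,8.7],
    [-0.1,-0.4,12,0,8.7],
    [-0.1,-0.4,13,0,8.7],
    [-0.1,-0.4,13,0,8.7]
  ]
}}

```text
time: 2.95
position: [0.5954, -0.3417, 0.0561]
tool_rot: [0.036, 0.999, 0.0, -0.0]
ft_force: [0.2, 0.6, 0.2]
grip_width: 0.0872
```

```bash
python3 -c "
from h import *
go(.594,-.341,.003)"
```

```text
t 2.95 pos [ 0.5954 -0.3417  0.0561] yaw 1.498 w 0.0872 F [0.2 0.6 0.2] tilt [-0.  0. -1.] -> dx,dy,dz cm [0.14 0.06 5.31] spin 0.001
```

Emit:
{"op": "arm_command", "data": {
  "targets": [
    [0.1,0.0,3,0,8.7],
    [0.1,0.0,4.7,0,8.7],
    [0.1,0.0,5.2,0,8.7],
    [0.1,0.0,5.2,0,8.7]
  ]
}}

```text
time: 3.45
position: [0.5946, -0.3429, 0.0043]
tool_rot: [0.037, 0.999, -0.0, 0.001]
ft_force: [-0.5, -0.4, 1.5]
grip_width: 0.0872
```

```bash
python3 -c "
from h import *
go(.594,-.341,.003)"
```

```text
t 3.45 pos [ 0.5946 -0.3429  0.0043] yaw 1.497 w 0.0872 F [-0.5 -0.4  1.5] tilt [ 0.001 -0.001 -1.   ] -> dx,dy,dz cm [0.07 0.18 0.13] spin 0.0
```

Close, nudging y so both fingers meet the ring together.

Emit:
{"op": "arm_command", "data": {
  "targets": [
    [0,0.1,0,0,5.5],
    [0,0.1,0,0,5.5],
    [0,0.1,0,0,5.5],
    [0,0.1,0,0,5.5],
    [0,0.1,0,0,5.5]
  ],
  "newtons": 20
}}

```text
time: 4.08
position: [0.5943, -0.3417, 0.0037]
tool_rot: [0.037, 0.999, -0.0, 0.0]
ft_force: [0.1, 0.3, 1.3]
grip_width: 0.0609
```

Emit:
{"op": "arm_command", "data": {
  "targets": [
    [0,0,-2,0,5.5],
    [0,0,-7,0,5.5],
    [0,0,-12,0,5.5],
    [0,0,-14,0,5.5],
    [0,0,-14,0,5.5]
  ]
}}

```text
time: 4.7
position: [0.5949, -0.3421, 0.1456]
tool_rot: [0.037, 0.999, -0.001, 0.002]
ft_force: [0.2, 0.2, -0.5]
grip_width: 0.0608
```

```bash
python3 -c "
from h import *
go(.5565,-.112,.145)"; python3 look.py 2 wrist side
```

```text
t 4.7 pos [ 0.5949 -0.3421  0.1456] yaw 1.497 w 0.0608 F [ 0.2  0.2 -0.5] tilt [ 0.003 -0.003 -1.   ] -> dx,dy,dz cm [ 5.530e+00  2.267e+01 -1.000e-02] spin 0.0
```

View pics/wrist2.png

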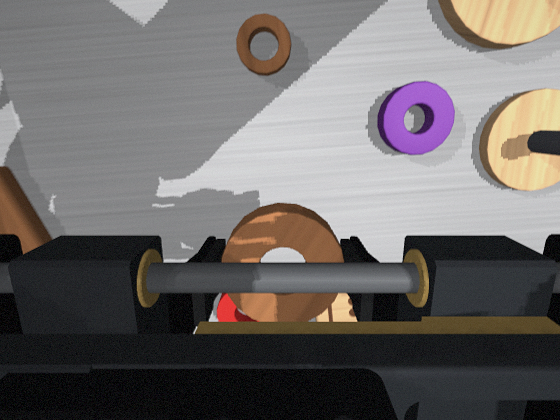

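View pics/side2.png

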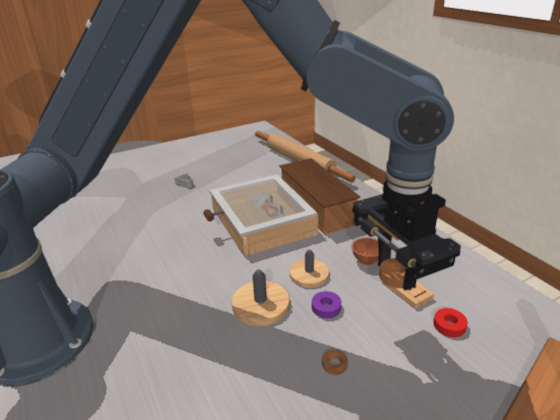

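```bash
cat > held.py <<'E'
from meas import *
def held(tag,o,rad,ztop,bore=.0125):
    im,d,K,E=load(tag); P=cloud(d,K,E)
    hv=cv2.cvtColor(im,cv2.COLOR_RGB2HSV)
    m=(np.abs(P[...,2]-ztop)<.006)&(np.hypot(P[...,0]-o[0],P[...,1]-o[1])<rad+.01)&(hv[...,1]>90)
    ys,xs=np.nonzero(m); m[262:]=0
    cs,_=cv2.findContours(m.astype(np.uint8),cv2.RETR_EXTERNAL,cv2.CHAIN_APPROX_NONE)
    c=max(cs,key=cv2.contourArea).reshape(-1,2); 
    c=c[c[:,1]<245]
    w=onplane(K,E,c,ztop)[:,:2]
    from scipy.optimize import least_squares
    f=least_squares(lambda p:np.hypot(w[:,0]-p[0],w[:,1]-p[1])-rad,o[:2],loss='soft_l1',f_scale=.0005)
    print('held centre',np.round(f.x,4),'rms',np.sqrt(np.mean(f.fun**2)).round(5),len(w),'off from tcp',np.round(f.x-o[:2],4), 'z med',np.median(P[...,2][m]).round(4))
E
python3 - <<'E'
from held import *
held('wrist2.npz',np.array([.5949,-.3421]),.031,.1616)
f=load('wrist2.npz');circ(f,(.461,-.347),.023,.016)
E
```

```text
held centre [ 0.5941 -0.342 ] rms 0.00039 126 off from tcp [-0.0008  0.0001] z med 0.1609
enc [ 0.4611 -0.3483] 0.0228 lsq [ 0.461  -0.3481] 0.022 163
```

Emit:
{"op": "arm_command", "data": {
  "targets": [
    [5.4,22.7,0,0,5.5],
    [5.4,22.7,0,0,5.5],
    [5.4,22.7,0,0,5.5],
    [5.4,22.7,0,0,5.5],
    [5.4,22.7,2,0,5.5]
  ]
}}

```text
time: 5.42
position: [0.5549, -0.107, 0.1221]
tool_rot: [0.035, 0.999, 0.001, -0.002]
ft_force: [0.9, -1.1, -1.4]
grip_width: 0.0611
```

Emit:
{"op": "arm_command", "data": {
  "targets": [
    [0,0,2,0,5.5],
    [0,0,3.5,0,5.5],
    [0,0,3.5,0,5.5],
    [0,0,3.5,0,5.5]
  ]
}}

```text
time: 5.92
position: [0.557, -0.1115, 0.0882]
tool_rot: [0.037, 0.999, 0.0, -0.0]
ft_force: [0.4, 0.6, -1.2]
grip_width: 0.0609
```

```bash
python3 -c "
from h import *
go(.5573,-.1115,.085)";python3 look.py 3 wrist top side;  python3 -c "
from h import *
go(.5573,-.1115,.085)"
```

```text
t 5.92 pos [ 0.557  -0.1115  0.0882] yaw 1.497 w 0.0609 F [ 0.4  0.6 -1.2] tilt [-0.  0. -1.] -> dx,dy,dz cm [-0.03 -0.    0.32] spin -0.0
t 6.08 pos [ 0.5575 -0.1115  0.0891] yaw 1.497 w 0.0611 F [ 0.6 -1.  -0.1] tilt [ 0.001 -0.001 -1.   ] -> dx,dy,dz cm [0.02 0.   0.41] spin -0.0
```

View pics/wrist3.png

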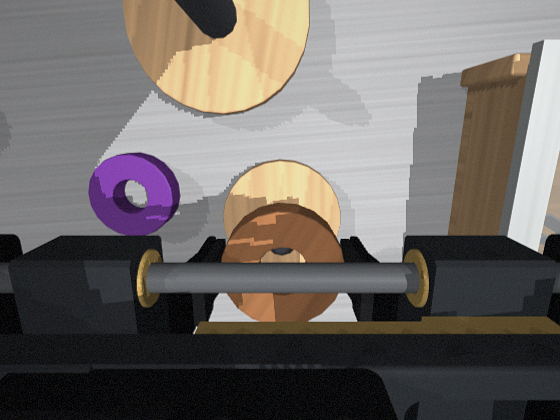

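View pics/side3.png

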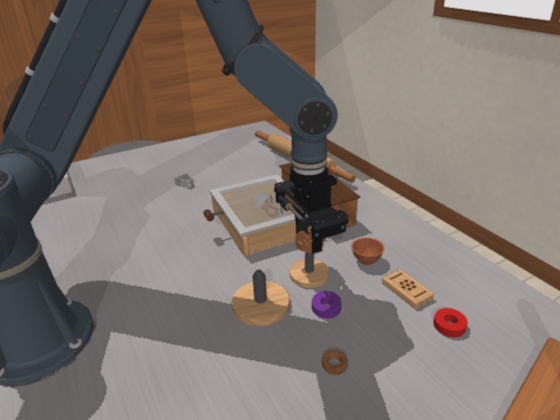

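The wrist view shows the ring above the small stand, with the dark post top visible through the bore at (283,250). I'll compare the foot arc and the ring arc in this same view.

Run:
```python
from held import *
from scipy.optimize import least_squares
o=np.array([.5572,-.1115])
held('wrist3.npz',o,.031,.105)
im,d,K,E=load('wrist3.npz');P=cloud(d,K,E);hv=cv2.cvtColor(im,cv2.COLOR_RGB2HSV)
m=(np.abs(P[...,2]-.014)<.005)&(np.hypot(P[...,0]-.557,P[...,1]+.111)<.06)
c=max(cv2.findContours(m.astype(np.uint8),cv2.RETR_EXTERNAL,cv2.CHAIN_APPROX_NONE)[0],key=cv2.contourArea).reshape(-1,2)
c=c[(c[:,1]<200)]
print(c.min(0),c.max(0),len(c))
w=onplane(K,E,c,.014)[:,:2]
f=least_squares(lambda p:np.hypot(w[:,0]-p[0],w[:,1]-p[1])-.045,o,loss='soft_l1',f_scale=.0005)
print('foot',np.round(f.x,4),np.sqrt(np.mean(f.fun**2)))
dk=(hv[...,2]<80)&(np.hypot(P[...,0]-.557,P[...,1]+.111)<.03)&(np.abs(P[...,2]-.06)<.02); ys,xs=np.nonzero(dk)
print('post px',len(xs),P[dk].mean(0) if len(xs) else '', xs.min() if len(xs) else '',xs.max() if len(xs) else '')
```

```text
held centre [ 0.5563 -0.1114] rms 0.00037 127 off from tcp [-0.0009  0.0001] z med 0.1036
[226 160] [337 199] 128
foot [ 0.5576 -0.1121] 0.00037377040054281695
post px 108 [ 0.5608461  -0.11221122  0.06632078] 271 292
```

Emit:
{"op": "arm_command", "data": {
  "targets": [
    [-0.1,-0.05,0.5,0,5.5],
    [-0.1,-0.05,1.5,0,5.5],
    [-0.1,-0.05,2.5,0,5.5],
    [-0.1,-0.05,3.5,0,5.5],
    [-0.1,-0.05,4,0,5.5]
  ]
}}

```text
time: 6.7
position: [0.5574, -0.1115, 0.0473]
tool_rot: [0.037, 0.999, 0.0, -0.001]
ft_force: [-0.5, -0.1, -0.8]
grip_width: 0.061
```

```bash
python3 -c "
from h import *
go(.5583,-.112,.0185)"
```

```text
t 6.7 pos [ 0.5574 -0.1115  0.0473] yaw 1.497 w 0.061 F [-0.5 -0.1 -0.8] tilt [-0.001  0.001 -1.   ] -> dx,dy,dz cm [-0.09 -0.04  2.88] spin 0.0
```

Emit:
{"op": "arm_command", "data": {
  "targets": [
    [0,0,1,0,5.5],
    [0,0,2,0,5.5],
    [0,0,2.6,0,5.5],
    [0,0,2.8,0,5.5],
    [0,0,2.8,0,5.5]
  ]
}}

```text
time: 7.32
position: [0.558, -0.1118, 0.0204]
tool_rot: [0.037, 0.999, -0.0, 0.0]
ft_force: [0.0, 0.7, -0.2]
grip_width: 0.0608
```

```bash
python3 -c "
from h import *
go(.5583,-.112,.0185)"
```

```text
t 7.33 pos [ 0.558  -0.1118  0.0204] yaw 1.497 w 0.0608 F [ 0.   0.7 -0.2] tilt [ 0. -0. -1.] -> dx,dy,dz cm [-0.03 -0.02  0.19] spin 0.0
```

Within 2 mm of the foot; lower the last bit, release and rise.

Emit:
{"op": "arm_command", "data": {
  "targets": [
    [0,0,0.15,0,5.5],
    [0,0,0.15,0,7.6],
    [0,0,0.15,0,7.6],
    [0,0,0.15,0,7.6],
    [0,0,0.15,0,7.6]
  ]
}}

```text
time: 7.95
position: [0.558, -0.1118, 0.019]
tool_rot: [0.037, 0.999, -0.0, 0.0]
ft_force: [-1.1, 0.0, -0.6]
grip_width: 0.0756
```

Emit:
{"op": "arm_command", "data": {
  "targets": [
    [0,0,-2,0,7.6],
    [0,0,-7,0,7.6],
    [0,0,-13,0,7.6],
    [0,0,-13,0,7.6]
  ]
}}

```text
time: 8.45
position: [0.5614, -0.1131, 0.1539]
tool_rot: [0.037, 0.999, -0.002, 0.005]
ft_force: [-0.2, -0.2, -0.3]
grip_width: 0.0759
```

```bash
python3 -c "
from h import *
go(.461,-.3475,.15)";python3 look.py 4 wrist top side
python3 - <<'E'
from h import *
for n in('side4','top4','wrist4'):
    im,d,K,E=load(n+'.npz');P=cloud(d,K,E)
    r=np.hypot(P[...,0]-.5573,P[...,1]+.1115)
    m=(r>.014)&(r<.029); print(n,m.sum(),np.percentile(P[...,2][m],[10,50,90]).round(4))
E
```

```text
t 8.45 pos [ 0.5614 -0.1131  0.1539] yaw 1.497 w 0.0759 F [-0.2 -0.2 -0.3] tilt [ 0.011 -0.004 -1.   ] -> dx,dy,dz cm [  8.3  -24.12   0.38] spin 0.0
side4 629 [0.0229 0.0359 0.3351]
top4 598 [0.4871 0.4927 0.4959]
wrist4 18508 [0.0338 0.2631 0.2724]
```

View pics/side4.png

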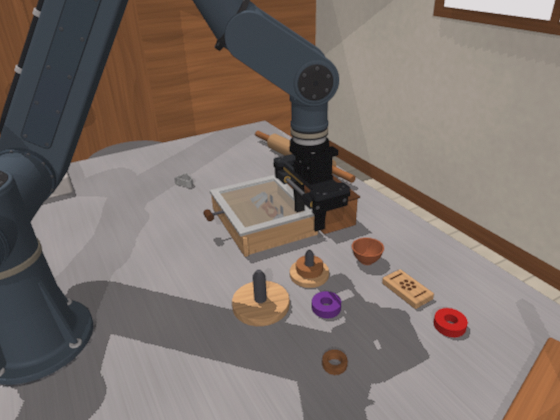

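View pics/wrist4.png

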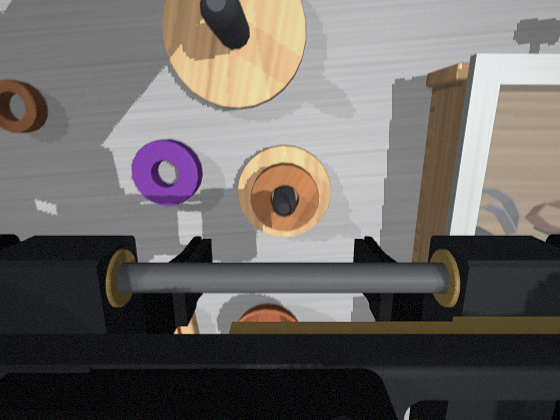

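Wide ring sits flat on the foot (wrist (284,195), top at about 34 mm). Now the small ring.

Emit:
{"op": "arm_command", "data": {
  "targets": [
    [8.3,-24.1,0,0,7],
    [8.3,-24.1,0,0,7],
    [8.3,-24.1,0,0,7],
    [8.3,-24.1,0,0,7],
    [8.3,-24.1,5,0,7]
  ]
}}

```text
time: 9.22
position: [0.4577, -0.3528, 0.0997]
tool_rot: [0.04, 0.999, -0.004, 0.003]
ft_force: [0.9, -0.0, -0.7]
grip_width: 0.0703
```

Emit:
{"op": "arm_command", "data": {
  "targets": [
    [0,0,3,0,7],
    [0,0,5,0,7],
    [0,0,5,0,7],
    [0,0,5,0,7]
  ]
}}

```text
time: 9.72
position: [0.4573, -0.3457, 0.0484]
tool_rot: [0.037, 0.999, 0.0, -0.0]
ft_force: [0.3, -0.0, -0.2]
grip_width: 0.0701
```

```bash
python3 -c "
from h import *
go(.4605,-.3475,.004)"
```

```text
t 9.72 pos [ 0.4573 -0.3457  0.0484] yaw 1.497 w 0.0701 F [ 0.3 -0.  -0.2] tilt [-0.001  0.001 -1.   ] -> dx,dy,dz cm [-0.34 -0.16  4.44] spin 0.0
```

Emit:
{"op": "arm_command", "data": {
  "targets": [
    [-0.35,-0.15,2,0,7],
    [-0.35,-0.15,3.7,0,7],
    [-0.35,-0.15,4.4,0,7],
    [-0.35,-0.15,4.4,0,7],
    [-0.35,-0.15,4.4,0,7]
  ]
}}

```text
time: 10.35
position: [0.4609, -0.3479, 0.0051]
tool_rot: [0.037, 0.999, -0.0, 0.0]
ft_force: [0.8, -0.5, -0.0]
grip_width: 0.0699
```

```bash
python3 -c "
from h import *
go(.4605,-.3475,.004)"
```

```text
t 10.35 pos [ 0.4609 -0.3479  0.0051] yaw 1.497 w 0.0699 F [ 0.8 -0.5 -0. ] tilt [ 0. -0. -1.] -> dx,dy,dz cm [0.05 0.04 0.11] spin 0.0
```

Emit:
{"op": "arm_command", "data": {
  "targets": [
    [0,0,0.1,0,4],
    [0,0,0.1,0,4],
    [0,0,0.1,0,4],
    [0,0,0.1,0,4],
    [0,0,0.1,0,4]
  ],
  "newtons": 20
}}

```text
time: 10.98
position: [0.4609, -0.3478, 0.0041]
tool_rot: [0.037, 0.999, -0.0, 0.0]
ft_force: [0.4, -0.1, 1.8]
grip_width: 0.0452
```

Emit:
{"op": "arm_command", "data": {
  "targets": [
    [0,0,-2,0,4],
    [0,0,-7,0,4],
    [0,0,-12,0,4],
    [0,0,-14,0,4],
    [0,0,-14,0,4]
  ]
}}

```text
time: 11.6
position: [0.4616, -0.3486, 0.1456]
tool_rot: [0.037, 0.999, -0.002, 0.001]
ft_force: [-0.0, -0.5, -1.2]
grip_width: 0.0458
```

```bash
python3 -c "
from h import *
go(.5585,-.112,.145)";python3 look.py 5 wrist top
python3 - <<'E'
from held import *
from rig import robot
o=robot.get_obs()['position']; held('wrist5.npz',o,.023,o[2]-.004+.016)
f=load('top5.npz'); circ(f,(.557,-.111),.031,.034); circ(f,(.557,-.111),.045,.014)
E
```

```text
t 11.6 pos [ 0.4616 -0.3486  0.1456] yaw 1.497 w 0.0458 F [-0.  -0.5 -1.2] tilt [ 0.003 -0.003 -1.   ] -> dx,dy,dz cm [-7.920e+00  2.431e+01  2.000e-02] spin 0.0
held centre [ 0.4605 -0.3484] rms 0.00483 113 off from tcp [ 0.0002 -0.0013] z med 0.1564
enc [ 0.5556 -0.1126] 0.0305 lsq [ 0.5544 -0.1139] 0.0231 54
enc [ 0.5431 -0.0865] 0.0284 lsq [ 0.5479 -0.093 ] 0.0213 43
```

View pics/wrist5.png

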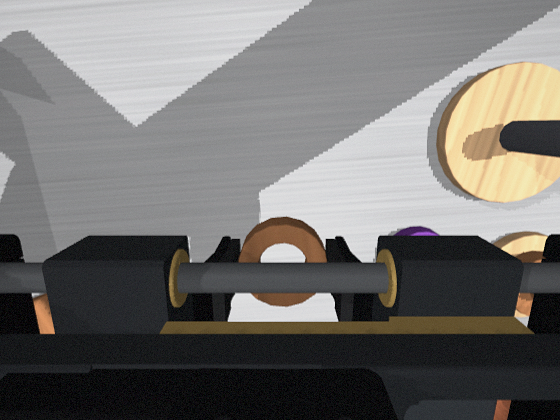

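View pics/top5.png

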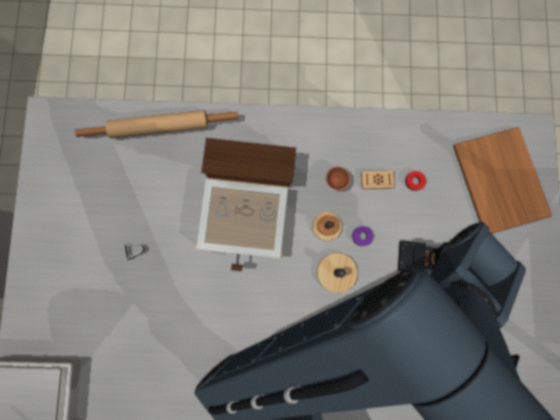

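Emit:
{"op": "arm_command", "data": {
  "targets": [
    [-7.9,24.3,0,0,4],
    [-7.9,24.3,0,0,4],
    [-7.9,24.3,0,0,4],
    [-7.9,24.3,0,0,4],
    [-7.9,24.3,2,0,4]
  ]
}}

```text
time: 12.32
position: [0.5585, -0.1069, 0.1229]
tool_rot: [0.034, 0.999, 0.0, 0.0]
ft_force: [0.0, -1.4, -0.9]
grip_width: 0.0453
```

Emit:
{"op": "arm_command", "data": {
  "targets": [
    [0,0,2,0,4],
    [0,0,3.2,0,4],
    [0,0,3.2,0,4],
    [0,0,3.2,0,4]
  ]
}}

```text
time: 12.82
position: [0.5576, -0.1117, 0.0919]
tool_rot: [0.037, 0.999, -0.0, 0.0]
ft_force: [-0.0, 0.1, -0.5]
grip_width: 0.0454
```

```bash
python3 look.py 6 wrist;python3 -c "
from h import *
go(.558,-.112,.04)"
python3 - <<'E'
from held import *
from scipy.optimize import least_squares
from rig import robot
o=robot.get_obs()['position'][:2]; zt=robot.get_obs()['position'][2]+.012
im,d,K,E=load('wrist6.npz');P=cloud(d,K,E);hv=cv2.cvtColor(im,cv2.COLOR_RGB2HSV)
def arc(z,r,c0,vmax,tol=.005):
    m=(np.abs(P[...,2]-z)<tol)&(np.hypot(P[...,0]-c0[0],P[...,1]-c0[1])<r+.012)&(hv[...,1]>80)
    m[vmax:]=0
    c=max(cv2.findContours(m.astype(np.uint8),cv2.RETR_EXTERNAL,cv2.CHAIN_APPROX_NONE)[0],key=cv2.contourArea).reshape(-1,2)
    # topmost pixel per column = front arc
    t={}
    for u,v in c: t[u]=min(v,t.get(u,999))
    c=np.array(list(t.items())); c=c[c[:,1]<vmax-8]
    w=onplane(K,E,c,z)[:,:2]
    f=least_squares(lambda p:np.hypot(w[:,0]-p[0],w[:,1]-p[1])-r,c0,loss='soft_l1',f_scale=.0003)
    print(z,np.round(f.x,4),np.median(abs(f.fun)).round(5),len(c))
arc(zt,.023,o,255); arc(.014,.045,(.557,-.1115),240); arc(.034,.031,(.557,-.1115),240)
E
```

```text
t 12.88 pos [ 0.5579 -0.1118  0.0923] yaw 1.496 w 0.0454 F [-0.1 -0.1 -0.4] tilt [ 0.001 -0.    -1.   ] -> dx,dy,dz cm [-0.01 -0.02  5.23] spin -0.001
0.10431899245455399 [ 0.5564 -0.1116] 0.00019 80
0.014 [ 0.5576 -0.1122] 0.00026 115
0.034 [ 0.5581 -0.1117] 0.00021 86
```

View pics/wrist6.png

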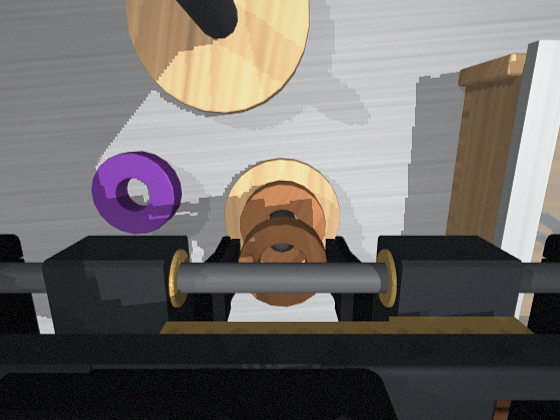

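Ring centre reads 1.2 mm short in x and 0.5 mm off in y, so I'll correct and lower.

Emit:
{"op": "arm_command", "data": {
  "targets": [
    [-0.1,-0.05,0.5,0,4],
    [-0.1,-0.05,1.5,0,4],
    [-0.1,-0.05,2.5,0,4],
    [-0.1,-0.05,3.5,0,4],
    [-0.1,-0.05,3.5,0,4]
  ]
}}

```text
time: 13.5
position: [0.5576, -0.1114, 0.0557]
tool_rot: [0.037, 0.999, 0.0, -0.001]
ft_force: [-0.3, -0.5, -0.1]
grip_width: 0.0452
```

```bash
python3 -c "
from h import *
go(.5588,-.1122,.0385)"
```

```text
t 13.5 pos [ 0.5576 -0.1114  0.0557] yaw 1.497 w 0.0452 F [-0.3 -0.5 -0.1] tilt [-0.002  0.001 -1.   ] -> dx,dy,dz cm [-0.13 -0.07  1.72] spin 0.0
```

Emit:
{"op": "arm_command", "data": {
  "targets": [
    [0,0,1,0,4],
    [0,0,1.7,0,4],
    [0,0,1.7,0,4],
    [0,0,1.8,0,4]
  ]
}}

```text
time: 14.0
position: [0.5586, -0.1119, 0.039]
tool_rot: [0.037, 0.999, -0.0, 0.0]
ft_force: [0.3, -0.2, -0.0]
grip_width: 0.0452
```

```bash
python3 -c "
from h import *
go(.5588,-.1122,.0385)"
```

```text
t 14.0 pos [ 0.5586 -0.1119  0.039 ] yaw 1.497 w 0.0452 F [ 0.3 -0.2 -0. ] tilt [ 0. -0. -1.] -> dx,dy,dz cm [-0.02 -0.03  0.05] spin 0.0
```

Emit:
{"op": "arm_command", "data": {
  "targets": [
    [0,0,0,0,6.4],
    [0,0,0,0,6.4],
    [0,0,0,0,6.4],
    [0,0,0,0,6.4]
  ]
}}

```text
time: 14.5
position: [0.5585, -0.1118, 0.039]
tool_rot: [0.037, 0.999, -0.0, 0.0]
ft_force: [-0.4, -0.3, 0.5]
grip_width: 0.0636
```

Emit:
{"op": "arm_command", "data": {
  "targets": [
    [0,0,-2,0,6.4],
    [0,0,-7,0,6.4],
    [0,0,-12,0,6.4],
    [0,0,-13,0,6.4]
  ]
}}

```text
time: 15.0
position: [0.5606, -0.1126, 0.1726]
tool_rot: [0.037, 0.999, -0.001, 0.004]
ft_force: [-0.1, 0.2, -0.4]
grip_width: 0.0639
```

```bash
python3 look.py 7 wrist side; python3 -c "
from h import *
go(.4255,.153,.17)
for n in('wrist7','side7'):
    im,d,K,E=load(n+'.npz');P=cloud(d,K,E)
    r=np.hypot(P[...,0]-.5573,P[...,1]+.1115); z=P[...,2]
    for a,b in((.014,.021),(.026,.029),(.034,.042)):
        m=(r>a)&(r<b)&(z<.1); print(n,a,m.sum(),np.percentile(z[m],[10,50,90]).round(4))
"
```

```text
t 15.1 pos [ 0.559  -0.112   0.1701] yaw 1.497 w 0.0639 F [ 1.1  0.2 -0.2] tilt [ 0.002 -0.001 -1.   ] -> dx,dy,dz cm [15.26 25.44 -0.05] spin 0.0
wrist7 0.014 925 [0.0484 0.0492 0.0502]
wrist7 0.026 473 [0.0324 0.0332 0.0341]
wrist7 0.034 1648 [0.0125 0.0133 0.0142]
side7 0.014 172 [0.037  0.0487 0.0521]
side7 0.026 173 [0.016  0.0265 0.0352]
side7 0.034 221 [0.0054 0.0148 0.0165]
```

View pics/wrist7.png

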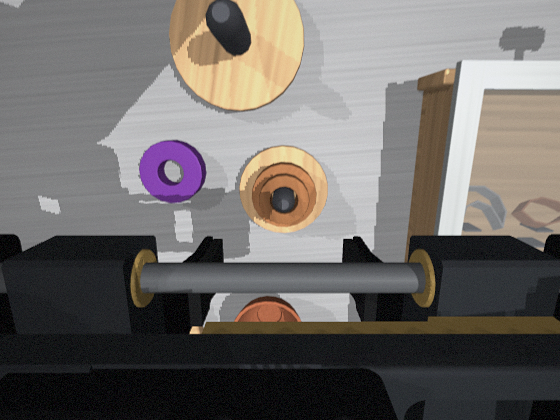

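View pics/side7.png

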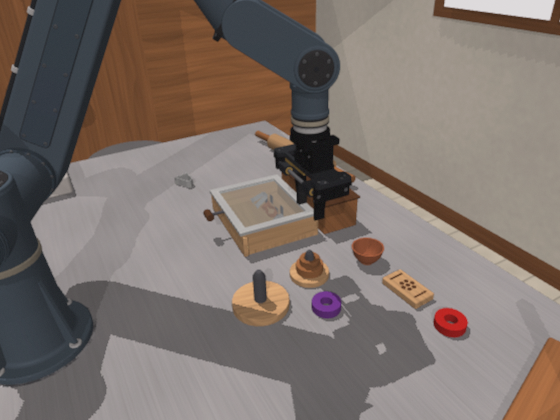

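Both rings are down: top faces read 13, 33 and 49 mm, against 14, 34 and 50 nominal. Now to the lid handle.

Emit:
{"op": "arm_command", "data": {
  "targets": [
    [15.3,25.4,0,0,6.4],
    [15.3,25.4,0,0,6.4],
    [15.3,25.4,0,0,6.4],
    [15.3,25.4,0,0,6.4],
    [15.3,25.4,0,0,6.4]
  ]
}}

```text
time: 15.72
position: [0.4213, 0.1544, 0.1671]
tool_rot: [0.036, 0.999, -0.0, -0.003]
ft_force: [1.4, -0.8, -0.3]
grip_width: 0.064
```

Emit:
{"op": "arm_command", "data": {
  "targets": [
    [0,0,0,0,6.4],
    [0,0,0,0,6.4]
  ]
}}

```text
time: 15.98
position: [0.4243, 0.1526, 0.1679]
tool_rot: [0.037, 0.999, -0.0, -0.001]
ft_force: [1.3, 0.3, 0.7]
grip_width: 0.0641
```

```bash
python3 look.py 8 wrist top; python3 -c "
from h import *
go(.4255,.153,.17)"
```

```text
t 16.07 pos [0.4252 0.1519 0.1683] yaw 1.496 w 0.0644 F [ 0.9  0.2 -0.3] tilt [-0.001 -0.    -1.   ] -> dx,dy,dz cm [-0.03  0.11 -0.17] spin -0.001
```

View pics/wrist8.png

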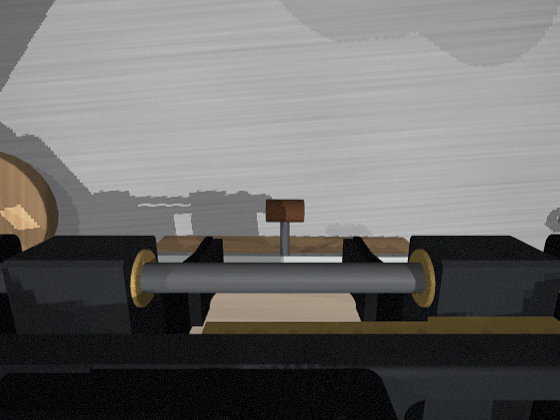

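View pics/top8.png

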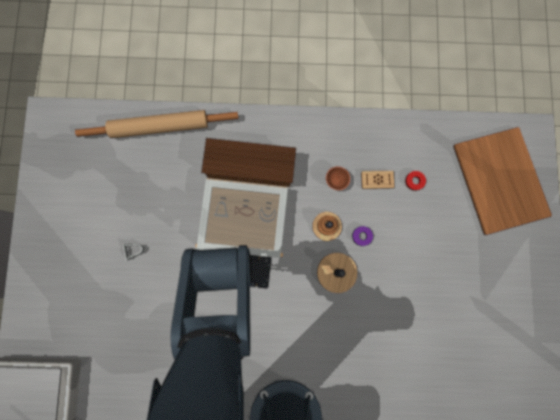

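Run:
```python
from h import *
im,d,K,E=load('wrist8.npz');P=cloud(d,K,E);hv=cv2.cvtColor(im,cv2.COLOR_RGB2HSV)
m=np.zeros(d.shape,np.uint8);m[190:235,255:315]=1
m=m*((hv[...,1]>90)&(P[...,2]>.04)); m[226:]=0
c=max(cv2.findContours(m,cv2.RETR_EXTERNAL,cv2.CHAIN_APPROX_NONE)[0],key=cv2.contourArea)
print(cv2.minAreaRect(c),cv2.boundingRect(c)); p=P[m>0]; print(p.mean(0).round(4),p.min(0).round(4),p.max(0).round(4))
bx=cv2.boundingRect(c); u=bx[0]+(bx[2]-1)/2
# fit axis: barrel surface pts to cylinder r=.010 along hinge dir
from scipy.optimize import least_squares
th=np.radians(85.76)
def res(q): 
    a=np.array([np.cos(q[3]),np.sin(q[3]),0]); v=p-q[:3]; v=v-np.outer(v@a,a); return np.linalg.norm(v,axis=1)-.01
s=least_squares(lambda q:res([q[0],p[:,1].mean(),q[1],q[2]]),[.425,.064,th],loss='soft_l1',f_scale=.001)
print('axis x,z,dir',s.x[0].round(4),s.x[1].round(4),np.degrees(s.x[2]).round(2),np.median(abs(s.fun)))
a=np.array([np.cos(th),np.sin(th)]); t=p[:,:2]@a; print('len',np.percentile(t,[1,99]),'mid y',(p[:,1].min()+p[:,1].max())/2)
for z in (.064,.074): print('px centre->',onplane(K,E,[[u,211]],z).round(4))
# case geometry from the earliest top view: frame edges
for tag in('top0','wrist4','wrist7'):
    im,d,K,E=load(tag+'.npz');P=cloud(d,K,E);hv=cv2.cvtColor(im,cv2.COLOR_RGB2HSV)
    w=((hv[...,1]<30)&(abs(P[...,2]-.066)<.008)&(P[...,0]<.72)&(P[...,0]>.43)&(P[...,1]>-.06)).astype(np.uint8)
    if w.sum()<50: continue
    w=cv2.morphologyEx(w,cv2.MORPH_OPEN,np.ones((3,3)))
    q=P[w>0]; r=cv2.minAreaRect(q[:,:2].astype(np.float32)); print(tag,np.round(r[0],4),np.round(r[1],4),r[2],'z',np.median(q[:,2]))
```

```text
((284.5, 210.5), (21.0, 37.0), 90.0) (266, 200, 38, 22)
[0.4225 0.1545 0.0721] [0.3546 0.1384 0.0639] [0.4337 0.17   0.3294]
axis x,z,dir 0.4249 0.0631 85.38 0.0003614512042755015
len [0.16996634 0.20040783] mid y 0.15422351615167323
px centre-> [[0.4252 0.1542 0.064 ]]
px centre-> [[0.4226 0.1544 0.074 ]]
top0 [0.5548 0.145 ] [0.2427 0.2359] 85.55420684814453 z 0.0690876579255355
wrist4 [0.5252 0.0678] [0.091  0.1365] 87.35657501220703 z 0.06705811294572878
wrist7 [0.5346 0.0732] [0.1002 0.1512] 85.56673431396484 z 0.0670233870217023
```

Emit:
{"op": "arm_command", "data": {
  "targets": [
    [0,0.15,5,0,6.4],
    [0,0.15,9,0,6.4],
    [0,0.15,9.5,0,6.4],
    [0,0.15,9.5,0,6.4]
  ]
}}

```text
time: 16.58
position: [0.4254, 0.1536, 0.0741]
tool_rot: [0.038, 0.999, -0.0, -0.0]
ft_force: [0.5, -0.0, -0.7]
grip_width: 0.064
```

```bash
python3 -c "
from h import *
go(.4249,.1542,.045,1.493)"
```

```text
t 16.57 pos [0.4254 0.1536 0.0741] yaw 1.496 w 0.064 F [ 0.5 -0.  -0.7] tilt [-0. -0. -1.] -> dx,dy,dz cm [0.05 0.05 2.91] spin 0.003
```

Emit:
{"op": "arm_command", "data": {
  "targets": [
    [0.05,0.05,2,0,6.4],
    [0.05,0.05,2.9,0,6.4],
    [0.05,0.05,2.9,0,6.4],
    [0.05,0.05,2.9,0,6.4]
  ]
}}

```text
time: 17.08
position: [0.4248, 0.1549, 0.0456]
tool_rot: [0.037, 0.999, 0.0, 0.001]
ft_force: [-0.1, 1.0, -0.1]
grip_width: 0.0635
```

Emit:
{"op": "arm_command", "data": {
  "targets": [
    [0.05,0,0,0,2.5],
    [0.05,0,0,0,2.5],
    [0.05,0,0,0,2.5],
    [0.05,0,0,0,2.5],
    [0.05,0,0,0,2.5]
  ],
  "newtons": 25
}}

```text
time: 17.7
position: [0.4237, 0.1545, 0.0449]
tool_rot: [0.037, 0.999, -0.0, -0.0]
ft_force: [0.1, -3.2, 1.0]
grip_width: 0.0315
```

```bash
python3 -c "
from h import *
go(.4249,.1542,.045,1.493)"
```

```text
t 17.7 pos [0.4237 0.1545 0.0449] yaw 1.497 w 0.0315 F [ 0.1 -3.2  1. ] tilt [-0. -0. -1.] -> dx,dy,dz cm [-0.12 -0.02 -0.01] spin 0.004
```

Emit:
{"op": "arm_command", "data": {
  "targets": [
    [-0.13,0,-2.18,0,2.5],
    [-0.45,0,-4.34,0,2.5],
    [-0.96,0,-6.46,0,2.5],
    [-1.65,0,-8.53,0,2.5],
    [-2.51,0,-10.53,0,2.5]
  ]
}}

```text
time: 18.32
position: [0.4475, 0.1526, 0.1503]
tool_rot: [0.037, 0.999, -0.0, -0.002]
ft_force: [0.7, -2.0, -3.7]
grip_width: 0.0318
```

```bash
python3 look.py 9 side; python3 -c "
from h import *
go(.4249,.1542,.045,1.493)"
```

```text
t 18.38 pos [0.4486 0.1525 0.1523] yaw 1.497 w 0.0317 F [-3.4 -2.5  1.4] tilt [-0.001 -0.001 -1.   ] -> dx,dy,dz cm [2.360e+00 1.000e-02 1.074e+01] spin 0.004
```

View pics/side9.png

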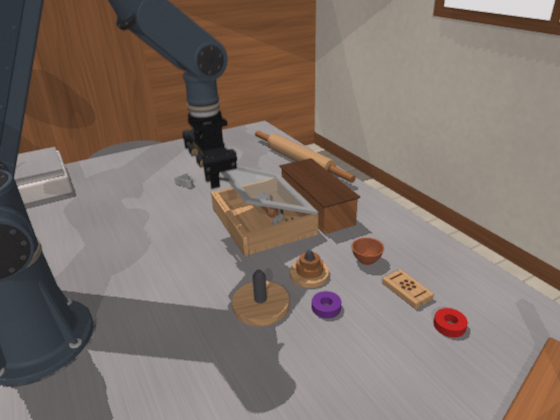

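The lid follows the gripper (frame raised at (265,180)). Continuing the arc.

Emit:
{"op": "arm_command", "data": {
  "targets": [
    [-1.04,0,-1.92,0,2.5],
    [-2.24,0,-3.74,0,2.5],
    [-3.6,0,-5.45,0,2.5],
    [-5.1,0,-7.03,0,2.5],
    [-5.1,0,-7.03,0,2.5]
  ]
}}

```text
time: 19.0
position: [0.4979, 0.1486, 0.2208]
tool_rot: [0.037, 0.999, -0.001, -0.002]
ft_force: [-4.6, -3.1, 1.6]
grip_width: 0.0316
```

```bash
python3 -c "
from h import *
a=np.radians(50);u=.25*np.cos(a)-.004*np.sin(a);h=.25*np.sin(a)+.004*np.cos(a)
c=np.radians(-4.4)
H=np.array([.4249,.1542])+.25*np.array([np.cos(c),np.sin(c)]);t=H-u*np.array([np.cos(c),np.sin(c)]);print(H,t)
go(t[0],t[1],.06+h-.019,1.497)"
```

```text
[0.67416319 0.13502024] [0.51699505 0.14711367]
t 19.0 pos [0.4979 0.1486 0.2208] yaw 1.497 w 0.0316 F [-4.6 -3.1  1.6] tilt [-0.005 -0.001 -1.   ] -> dx,dy,dz cm [-1.91 -0.01 -1.44] spin 0.0
```

Emit:
{"op": "arm_command", "data": {
  "targets": [
    [-0.8,0,-0.75,0,2.5],
    [-1.7,0,-1.45,0,2.5],
    [-1.7,0,-1.45,0,2.5],
    [-1.7,0,-1.45,0,2.5]
  ]
}}

```text
time: 19.5
position: [0.5134, 0.1473, 0.2346]
tool_rot: [0.037, 0.999, -0.001, -0.004]
ft_force: [-6.7, -3.1, 5.5]
grip_width: 0.0319
```

```bash
python3 look.py 10 side top wrist; python3 -c "
from h import *
go(.517,.1471,.2351,1.497)"
```

```text
t 19.65 pos [0.5133 0.1473 0.2346] yaw 1.497 w 0.0318 F [-6.4 -3.6  5.1] tilt [-0.007 -0.002 -1.   ] -> dx,dy,dz cm [-0.37  0.01 -0.05] spin 0.0
```

View pics/side10.png

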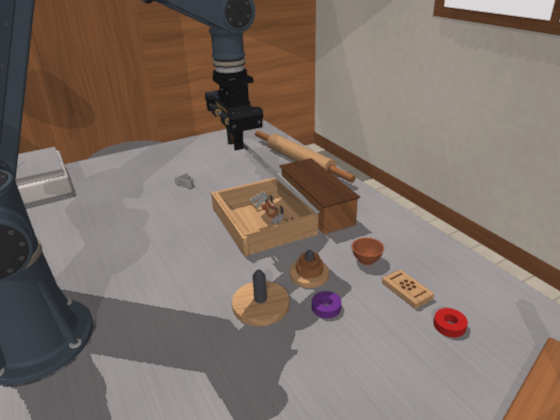

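View pics/top10.png

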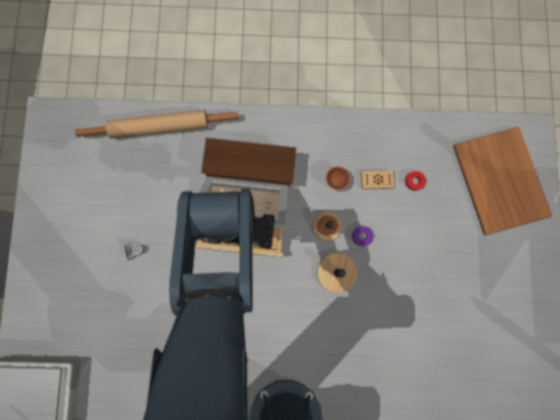

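View pics/wrist10.png

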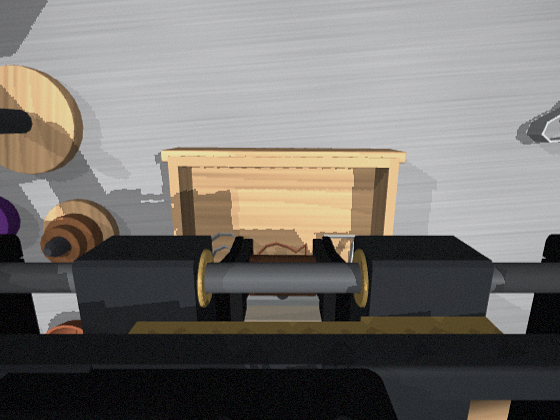

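The side camera now sees the lid edge-on, which fits about 50°: its plane normal is nearly perpendicular to that view. A radial strain of about 8 N remains, so I'll ease 2 mm outward and then measure.

Emit:
{"op": "arm_command", "data": {
  "targets": [
    [0.13,0,-0.15,0,2.5],
    [0.13,0,-0.15,0,2.5],
    [0.13,0,-0.15,0,2.5]
  ]
}}

```text
time: 20.02
position: [0.515, 0.1472, 0.2359]
tool_rot: [0.037, 0.999, -0.001, -0.001]
ft_force: [-1.0, -5.5, -2.2]
grip_width: 0.0316
```

```bash
python3 look.py 11 side top wrist
python3 - <<'E'
from h import *
go(.517,.1471,.2351,1.497)
c=np.radians(-4.4);ex=np.array([np.cos(c),np.sin(c)]);ey=np.array([-ex[1],ex[0]]);H=np.array([.6742,.135])
for n in('side11','top11','wrist11'):
    im,d,K,E=load(n+'.npz');P=cloud(d,K,E);hv=cv2.cvtColor(im,cv2.COLOR_RGB2HSV)
    q=P[...,:2]-H; X=q@ex;Y=q@ey;Z=P[...,2]-.06
    A=np.degrees(np.arctan2(Z,-X)); R=np.hypot(X,Z)
    m=(abs(Y)<.13)&(R<.265)&(R>.06)&(A>35)&(A<65)&(d>0)
    print(n,m.sum())
    ys,xs=np.nonzero(m)
    if m.sum():
        print(' A pct',np.percentile(A[m],[5,25,50,75,95]).round(2),' px',xs.min(),xs.max(),ys.min(),ys.max())
        for lo,hi in((.06,.1),(.1,.15),(.15,.19),(.19,.215),(.215,.235),(.235,.265)):
            k=m&(R>=lo)&(R<hi); k2=k&(hv[...,1]<40)
            if k.sum()>5: print('  R',lo,k.sum(),np.percentile(A[k],[10,50,90]).round(2),'Y',np.percentile(Y[k],[10,90]).round(3),'grey',k2.sum(),np.median(A[k2]).round(2) if k2.sum() else '')
s=load('side11.npz')[0][80:230,180:340]; cv2.imwrite('pics/s11c.png',cv2.resize(s,(640,600),interpolation=cv2.INTER_CUBIC)[:,:,::-1])
E
```

```text
t 20.18 pos [0.515  0.1472 0.2359] yaw 1.497 w 0.0314 F [-0.7 -6.  -2. ] tilt [-0.002 -0.002 -1.   ] -> dx,dy,dz cm [-0.2   0.    0.08] spin 0.0
side11 524
 A pct [47.75 50.36 51.34 52.51 55.14]  px 227 306 132 202
  R 0.06 67 [51.38 54.31 56.72] Y [-0.12   0.103] grey 64 54.56
  R 0.1 76 [50.84 52.54 54.08] Y [-0.12   0.102] grey 75 52.54
  R 0.15 62 [50.49 51.89 52.86] Y [-0.12  -0.106] grey 59 51.92
  R 0.19 125 [50.41 51.3  52.19] Y [-0.118 -0.007] grey 125 51.3
  R 0.215 13 [50.28 51.12 52.  ] Y [-0.004  0.002] grey 13 51.12
  R 0.235 181 [47.38 49.65 52.39] Y [-0.024  0.021] grey 147 49.58
top11 990
 A pct [51.85 52.49 53.35 54.96 56.82]  px 199 286 185 227
  R 0.06 413 [53.65 55.17 56.9 ] Y [-0.105  0.106] grey 124 56.07
  R 0.1 309 [52.29 53.   53.98] Y [-0.111 -0.042] grey 86 53.56
  R 0.15 192 [51.87 52.33 53.04] Y [-0.115 -0.047] grey 105 52.5
  R 0.19 76 [50.54 52.06 52.61] Y [-0.118 -0.097] grey 68 52.12
wrist11 3499
 A pct [46.63 48.98 51.66 52.04 53.14]  px 227 338 236 321
  R 0.06 212 [52.9  53.18 53.48] Y [-0.029  0.027] grey 0 
  R 0.1 619 [51.9  52.22 52.71] Y [-0.024  0.025] grey 170 52.13
  R 0.15 434 [51.54 51.66 51.81] Y [-0.021  0.021] grey 61 51.73
  R 0.19 597 [51.51 51.83 51.97] Y [-0.018  0.018] grey 597 51.83
  R 0.235 1636 [46.6  48.91 52.7 ] Y [-0.021  0.021] grey 280 48.85
```

View pics/s11c.png

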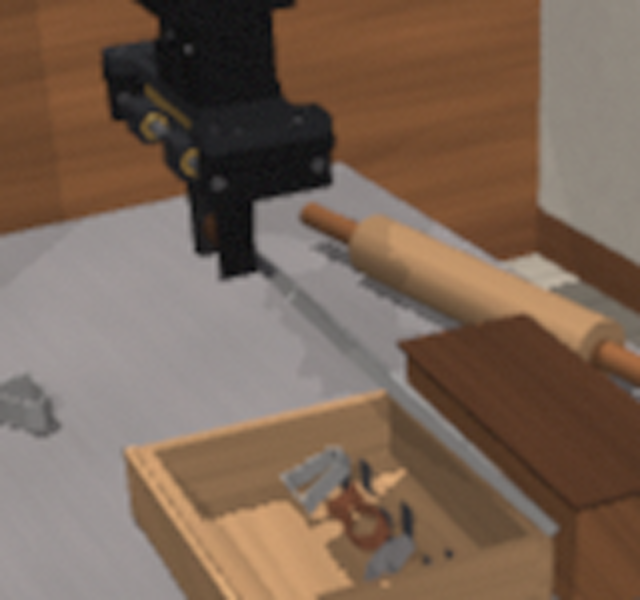

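Run:
```python
from h import *
c=np.radians(-4.4);ex=np.array([np.cos(c),np.sin(c)]);ey=np.array([-ex[1],ex[0]]);H=np.array([.6742,.135])
for n in('side11','top11','wrist11'):
    im,d,K,E=load(n+'.npz');P=cloud(d,K,E)
    q=P[...,:2]-H; X=q@ex;Y=q@ey;Z=P[...,2]-.06
    s,co=np.sin(np.radians(50)),np.cos(np.radians(50))
    along=-X*co+Z*s; out=X*s+Z*co
    m=(abs(Y)<.12)&(along>.03)&(along<.212)&(out>-.004)&(out<.016)
    for _ in range(3):
        p=np.polyfit(along[m],out[m],1); m&=abs(out-np.polyval(p,along))<.003
    print(n,m.sum(),'angle',(50+np.degrees(np.arctan(p[0]))).round(2),'offset at hinge',p[1].round(4),'mean out',out[m].mean().round(4),
      'angle via offset 7-8mm', [ (50+np.degrees((out[m].mean()-o)/along[m].mean())).round(2) for o in(.007,.008)])
im,d,K,E=load('wrist7.npz');P=cloud(d,K,E)
q=P[...,:2]-H;X=q@ex;Y=q@ey;m=(abs(Y)<.12)&(X<-.03)&(X>-.2)&(abs(P[...,2]-.067)<.006);print('shut lid z',np.median(P[...,2][m]),m.sum())
```

```text
side11 229 angle 49.22 offset at hinge 0.0078 mean out 0.006 angle via offset 7-8mm [np.float64(49.58), np.float64(49.17)]
top11 1316 angle 49.92 offset at hinge 0.007 mean out 0.0069 angle via offset 7-8mm [np.float64(49.94), np.float64(49.34)]
wrist11 1855 angle 50.68 offset at hinge 0.0035 mean out 0.0053 angle via offset 7-8mm [np.float64(49.39), np.float64(49.02)]
shut lid z 0.06568268524366955 17809
```

Slope fits give 49.2°, 49.9° and 50.7° (side, top, wrist), and the arm's own geometry gives about 49.7 to 50.3°. I'll hold briefly, check it's steady, compare the bystanders and hand in.

Emit:
{"op": "arm_command", "data": {
  "targets": [
    [0,0,0,0,2.5],
    [0,0,0,0,2.5],
    [0,0,0,0,2.5],
    [0,0,0,0,2.5],
    [0,0,0,0,2.5]
  ]
}}

```text
time: 20.8
position: [0.515, 0.1472, 0.2359]
tool_rot: [0.037, 0.999, -0.001, -0.001]
ft_force: [-1.0, -4.5, -3.0]
grip_width: 0.032
```

```bash
python3 look.py 12 side
python3 - <<'E'
from h import *
go(.515,.1472,.2359,1.497)
a=load('side0.npz');b=load('side12.npz')
Pa=cloud(a[1],a[2],a[3])
for nm,x,y,r in(('ram',.703,-.141,.04),('mould',.708,-.268,.06),('purple',.531,-.2195,.03),('red',.708,-.385,.03),('bigstand',.417,-.142,.055)):
    m=(np.hypot(Pa[...,0]-x,Pa[...,1]-y)<r); print(nm,m.sum(),'median |ddepth|',np.median(abs(a[1]-b[1])[m]).round(4))
print('bell px diff',np.abs(a[0][172:192,172:198].astype(int)-b[0][172:192,172:198]).mean())
Pb=cloud(b[1],b[2],b[3]);r=np.hypot(Pb[...,0]-.5573,Pb[...,1]+.1115);z=Pb[...,2]
print('small top',np.percentile(z[(r>.013)&(r<.022)],75))
E
```

```text
t 20.85 pos [0.515  0.1472 0.2359] yaw 1.497 w 0.0315 F [-0.5 -5.2 -2. ] tilt [-0.002 -0.002 -1.   ] -> dx,dy,dz cm [-0. -0.  0.] spin 0.0
ram 969 median |ddepth| 0.002
mould 1728 median |ddepth| 0.0017
purple 585 median |ddepth| 0.0016
red 706 median |ddepth| 0.0013
bigstand 1646 median |ddepth| 0.0016
bell px diff 5.864102564102564
small top 0.05120868485137536
```

```bash
python3 -c "
from rig import robot
print(robot.hand_in())"
```

```text
the job is handed in; nothing more can be done
None
```

The job is done and was handed in at about 21 s: both rings are on the smaller stand's post, and the gripper is holding the lid open at about 50°.

- **Rings:** I put the wide brown ring on first, then the small one, and let go of both. Afterwards the foot, wide ring and small ring tops read about 13, 33 and 49 mm, against 14, 34 and 50 mm expected, so both are fully down.
- **Lid:** I pinched the handle by its flat ends and lifted it along its arc. The pose was steady and the grip firm, 31.5 mm apart at 25 N.
- **Lid angle:** the readings differ a little. The camera fits gave 49.2° (side), 49.9° (top) and 50.7° (wrist), and the arm's position gave about 49.7–50.3°.
- **Remaining force:** a sideways force of about 5 N stayed on the pinched handle. An earlier strain of about 8 N, pushing the handle toward the hinge, was eased off.
- **Other objects:** the ramekin, mould, purple and red rings and larger stand match the first side view to within depth noise of about 2 mm. I compared the bell cutter only by picture, and it looked unchanged.

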